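# Earth-leakage trip test at the snack bench

### The arm

A 6-joint arm with a two-finger parallel gripper is mounted at the origin on the work surface. World frame = base frame: x ahead of the robot, y to its left, z up, the work surface at z = 0. Lengths are in m, angles in rad, forces in N, time in s.
With the tool pointing down it reaches from about 0.225 to 0.725 m from the base axis. Payload 3.1 kg.
Tool frame: the origin (TCP) lies on the centre line of the jaws, within the pads' length; the fingertips stand 25 mm ahead of it and the grasp point (between the pads) lies 6 mm ahead of it; z points along the fingers, y is the line along which they close (so a half turn about z gives the same grasp; the last joint's range is limited). The gripper opens to 85 mm and grips with 20 to 120 N. Pads are 22 mm wide; open, the fingers measure 114 mm over their backs; the gripper's body (76 mm by 85 mm) begins 54 mm behind the grasp point. The pads swing forward as they close: fully open they stand 13 mm farther back than shut.
Start: joints at [0.986, 0.048, 0.099, 1.622, 0, 1.443], TCP at [0.232, 0.471, 0.256] pointing down, gripper open.
Joint ranges: [-2.91, 2.91], [-0.99, 1.94], [-1.21, 1.42], [-2.12, 2.29], [-1.49, 1.47], [-3.14, 3.14]. Speed limits (rad/s): [2.79, 2.79, 3.14, 3.14, 3.14, 3.14].

### API

Orientations are given as a unit quaternion [x, y, z, w].
In Python, from bench import robot gives the robot as it stands.
- The arm moves only by the tool arm_command, never from a script. Its argument "commands" is a list of rows, each a list of 3 entries, a list of its own where there are three numbers: the shift along the tool's x, y, z scaled (see below), then the turn about the tool's z scaled (see below), then the opening, from 0 (shut) to 1 (fully open). In form: [[[tx, ty, tz], roll, jaw], ...]. A call has 1 to 20 rows; each row is the pose to reach, as a shift and turn from the pose commanded when the call began, along the tool's axes at that moment, turning the shorter way round; what a row does not reach only later rows make up. The controller multiplies each number of a shift by 25 cm and each number of a turn by 180 degrees. A row lasts 1/12 s, in which the tool goes at most 41.7 mm and 7.16 degrees, less where a joint would pass 70% of its speed; a pose out of reach is approached as far as the arm can. A call with a number of a shift or a turn outside -1 to 1 is refused whole. A call with a gripper value outside its range is refused whole. The fingers move at their own pace and stop on an object; "grip_force" is the grip in N (left out, the last holds). Time passes only in rows, so rows that repeat a pose let the fingers close. It gives the time, the measured TCP pose, the force, the opening and the grip force at its end, in the units of the state.
- robot.get_state(): the state, without advancing time (a new reading comes with each control period).
- robot.get_image(name): name is "side" or "top" or "wrist"; returns a dict with "img" (400x640x3 uint8, red, green, blue), "camera_matrix" (3x3 intrinsics, pixels), "rvec" (rotation vector, rad) and "tvec" (3), from world to camera coordinates, as OpenCV has them; the wrist camera has in their place "hand_eye" (4x4, takes a point from camera to tool coordinates, whose origin is the TCP and whose axes are the flange's). Camera axes: x right, y down, z forward; pixel columns grow to the right and rows downward; lengths in m; the calibration is good to about 2 mm. A picture is of the moment at which its call begins: read the wrist's pose just before it. There is no depth.
- robot.sign_off(): hands the job in; it is judged then, once.
The state is a dict: "time": time; "q": joint angles; "qd": joint speeds; "joint_torque": joint torques, N m; "position": TCP position; "tool_rot": TCP orientation; "ft_force": force on the tool from outside, world axes, zero at the start; "wrist_torque": the same for the moment, N m; "gripper_width": finger opening in m; "gripper_force": force on a finger pad.
Only numpy, scipy, OpenCV 4.12 (cv2) and the standard library are available. Lean on these libraries where they do the work, as an engineer would, in place of code of your own. Each camera call takes 0.05 s, during which the arm holds its last target. There are 200 camera calls.

### The job

Test the earth-leakage trip on the white box: slide the yellow guard fully off the blue test button, press the button so that the red lever drops by itself, then lift the lever all the way back up so that it stays. Next slide the guard fully home over the button again, and finally twist the green spring-return start knob on the grey starter box clockwise to its stop and let it spring back. Do it in that order and leave the tableware, jar and can where they are.

Things in the scene. Friction and masses are not known exactly. Their poses are not given: they have to be found in the camera images.
- trip_box: Fixed white box 150 (x) x 270 (y) x 60 mm high with a grey top panel at height 60 mm. Origin: centre of its underside; z up, x points away from the robot at yaw 0, y to the left. The two boxes may swap sides of the table. On its top, in its own frame: blue button at x 0, y -20 mm under the yellow guard; red lever at y +60 mm.
- guard (a joint): Slide of the yellow guard in m: 0 = fully home over the button, grows as the guard moves to the box's -y; 0.060 = fully open at its stop. Starts between 0 and 0.010. Friction about 1.5 N, stays where it is left. While it is home the button cannot be reached from above.
- guard_rib (a point): On the grip rib on top of the guard, in the middle of its length and width and 22 mm above its foot, 112 mm above the table: rib 36 mm (box x) x 10 mm (box y) x 32 mm tall, its top 122 mm and its foot 90 mm above the table. Guard hood below it: 60 mm (x) x 46 mm (y). Moves with the guard.
- test_button (a joint): Travel of the blue test button in m: 0 = out, 0.008 = fully in; pushes straight down, springs back; 1 N at the start, 5 N fully in. The lever is tripped at about 0.005.
- test_button_top (a point): Centre of the flat top of the round blue button, 24 mm across, 80 mm above the table when out.
- trip_lever (a joint): Angle of the red lever in rad about the box's y axis: 0 = up (set), leaning 0.17 past vertical towards the box's +x, held there only by its weight against a stop; grows as it falls over towards the box's -x (the robot side); 1.38 = dropped, at its lower stop. The fall takes under 1 s. Lifted past vertical it falls back to 0 by itself and stays. Weighs 120 g.
- lever_bar (a point): Grip point on the lever's round crossbar: bar 12 mm across along the box's y, 34 mm to the +y side of the lever's stem (bar free from 28 mm on the -y side to 24 mm on the +y side of this point). 60 mm from the hinge axis. About 137 mm above the table when up, about 99 mm when dropped. Swings with the lever.
- lever_hinge (a point): Point on the lever's hinge axis (which runs along the box's y) level with lever_bar in y; 78 mm above the table. Two cheeks 28 mm high hold the stem 34 mm to its -y side.
- starter_box: Fixed grey box 120 x 120 mm, 66 mm high, with the start knob in the middle of its top. Origin: centre of its underside; z up.
- start_knob (a joint): Angle of the start knob in rad: 0 = rest, grows clockwise seen from above, stop at 1.05. A spring drives it back to 0 when let go (about 0.15 N m at the stop).
- knob_grip (a point): On the knob's vertical axis, 102 mm above the table, in its green grip bar: bar 50 mm long x 14 mm wide x 34 mm tall (foot at 78 mm on a black disc 50 mm across, top at 112 mm). The point's x axis runs along the bar (along the starter box's x at rest) and turns with the knob.
- snack_pots: Bystander: stack of three nested orange plastic pots, 82 mm across, 96 mm high. Origin: centre of its underside.
- salt_shaker: Bystander: glass salt shaker with steel cap, 44 mm across, 72 mm high, stands near the starter box. Origin: centre of its underside.
- spoon: Bystander: black plastic spoon, 140 mm long, lying near the starter box. Origin: centre of its underside.
- bowl: Bystander: white ceramic bowl, 100 mm across, 45 mm high. Origin: centre of its underside.
- jar: Bystander: closed jar, 70 mm across, 110 mm high. Origin: centre of its underside.
- can: Bystander: can, 66 mm across, 115 mm high. Origin: centre of its underside.
Mind the look-alikes: they are no part of the job. Of the things like the starter_box, leave any that is purple or turquoise; of the rest the smaller one is meant.

How it is judged:
By the outcome, as a careful person would: the job done as asked, in the order asked, and still so for the second after the job is handed in, with the robot touching nothing.
It also fails if it takes over 72 s, if anything falls off the work surface, if the arm or the gripper's body presses on something with over 40 N, if the wrist force passes 120 N, or if a joint passes its speed limit or range.

## Working session

There is one attempt and no reset: what is moved stays moved. The work goes in short steps, Python scripts to look and compute and a tool call to move; the robot and the scene stay as the last step left them, time stands still between calls to the robot, and variables do not carry over. Pictures are saved under pics/ and viewed, at most 12 in all, crops included, and the job is handed in when it is done.

Besides the shell and the picture viewer there is one more tool, called after "Request:" as name(argument=value, ...), one argument or row to a line, values as JSON. arm_command: Moves the arm, as the interface text tells. Its arguments: {"type":"object","properties":{"commands":{"type":"array"},"grip_force":{"type":"number"}},"required":["commands"]}

```bash
mkdir -p pics; ls; cat > h.py <<'E'
import numpy as np,cv2
from bench import robot
from scipy.spatial.transform import Rotation as R
def cam(n):
    s=robot.get_state(); d=robot.get_image(n); K=np.array(d["camera_matrix"])
    if n=="wrist":
        T=np.eye(4);T[:3,:3]=R.from_quat(s["tool_rot"]).as_matrix();T[:3,3]=s["position"]
        M=np.linalg.inv(T@np.array(d["hand_eye"]))
    else:
        M=np.eye(4);M[:3,:3]=cv2.Rodrigues(np.array(d["rvec"]))[0];M[:3,3]=np.ravel(d["tvec"])
    return d["img"],K,M
def ray(K,M,uv,z):
    C=np.linalg.inv(M);v=C[:3,:3]@np.linalg.inv(K)@np.array([uv[0],uv[1],1.]);o=C[:3,3]
    return o+v*(z-o[2])/v[2]
def proj(K,M,p):
    c=M[:3,:3]@np.array(p)+M[:3,3];c=K@c;return c[:2]/c[2]
def save(n,img): cv2.imwrite("pics/"+n+".png",img[:,:,::-1])
E
python3 - <<'E'
from h import *
for n in("top","side"):
    i,K,M=cam(n);save(n+"0",i);np.savez(n+"0.npz",i=i,K=K,M=M);print(np.linalg.inv(M)[:3,3])
s=robot.get_state();print(s)
E
```

```text
pics
[0.41054027 0.00618956 1.07357087]
[ 0.11845647 -1.04859893  1.04655094]
{'time': 0.1, 'q': array([ 9.86205892e-01,  4.86807467e-02,  9.77759330e-02,  1.62202423e+00,
       -3.73368562e-05,  1.44301411e+00]), 'qd': array([-5.79204232e-05, -3.91681111e-04,  2.18023910e-03,  1.66593700e-05,
        7.46456984e-04, -3.94952743e-04]), 'joint_torque': array([ 2.19666479e-03, -3.39850438e+01,  3.20936286e+01,  1.58369564e-02,
       -2.01285593e-04, -7.22483492e-06]), 'position': array([0.23130393, 0.47074138, 0.25524281]), 'tool_rot': array([ 2.26423221e-01,  9.74028433e-01, -1.00593552e-03, -3.54344776e-04]), 'ft_force': array([ 0.3696557 ,  0.0585858 , -0.06964089]), 'wrist_torque': array([-0.01130147,  0.03690805, -0.01150278]), 'gripper_force': 0.0, 'gripper_width': 0.08545005433819523}
```

View pics/top0.png

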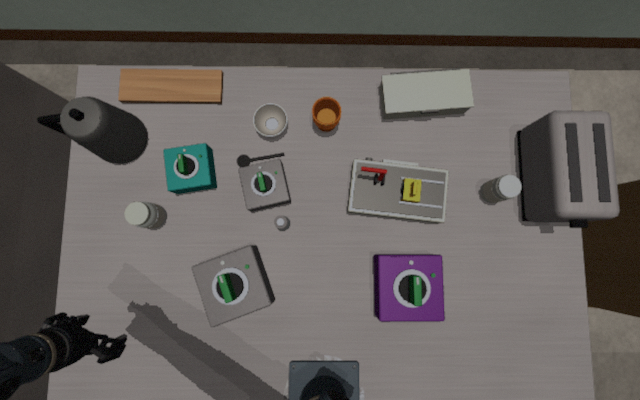

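View pics/side0.png

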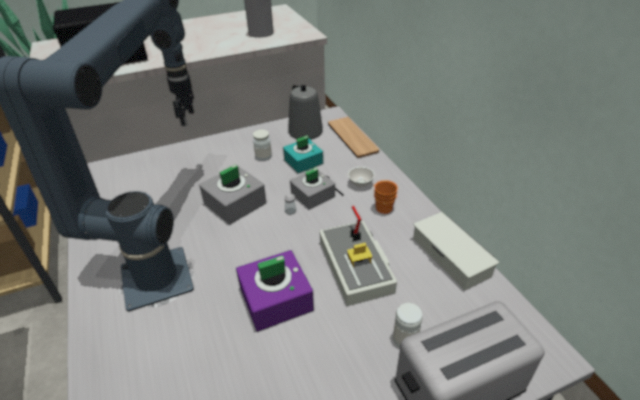

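Top view: the starter look-alikes are turquoise (188,167), small grey (264,183), large grey (231,286) and purple (410,288). By the description I choose the small grey one. The trip box is at (398,190), with the guard at (411,190) and the red lever at (373,172). The side view agrees. Next I'll measure both boxes and check a close crop.

```bash
cat > m.py <<'E'
from h import *
d=np.load("top0.npz");i,K,M=d["i"],d["K"],d["M"]
e=np.load("side0.npz")
hsv=cv2.cvtColor(i,cv2.COLOR_RGB2HSV)
def rect(mask,z,name):
    c=max(cv2.findContours(mask,0,1)[0],key=cv2.contourArea)
    P=np.array([ray(K,M,p[0],z)[:2] for p in c],np.float32)
    r=cv2.minAreaRect(P);print(name,np.round(r[0],4),np.round(r[1],4),round(r[2],2));return r
def win(m,x0,x1,y0,y1):
    o=np.zeros_like(m);o[y0:y1,x0:x1]=m[y0:y1,x0:x1];return o
y=cv2.inRange(hsv,(22,120,90),(35,255,255));rect(win(y,340,460,150,230),.09,"yellow hood")
g=cv2.inRange(hsv,(45,100,40),(80,255,255));rect(win(g,245,285,165,200),.112,"green bar")
r=cv2.inRange(hsv,(0,150,60),(8,255,255))|cv2.inRange(hsv,(172,150,60),(179,255,255));rect(win(r,340,400,150,200),.137,"red")
print(hsv[200,375],hsv[208,354],hsv[190,350],hsv[200,330],hsv[185,246],hsv[205,265],hsv[215,265])
a=cv2.resize(i[145:235,335:460],None,fx=6,fy=6,interpolation=2)[:540,:750]
save("crop_trip",a)
b=cv2.resize(i[145:235,230:310],None,fx=6,fy=6,interpolation=2)
save("crop_st",b)
E
python3 m.py
```

```text
yellow hood [ 0.5595 -0.2344] [0.0458 0.0593] 84.11
green bar [0.5746 0.166 ] [0.0458 0.0158] 15.35
red [ 0.5954 -0.1255] [0.0626 0.0267] 82.19
[ 19  17 119] [110   5 143] [ 22  23 121] [  4  14 128] [ 15  18 115] [ 0 10 78] [  9  14 131]
```

View pics/crop_trip.png

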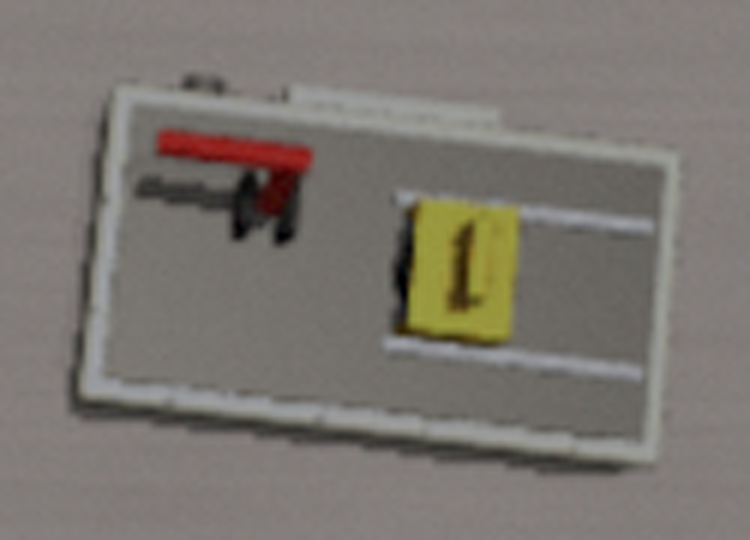

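View pics/crop_st.png

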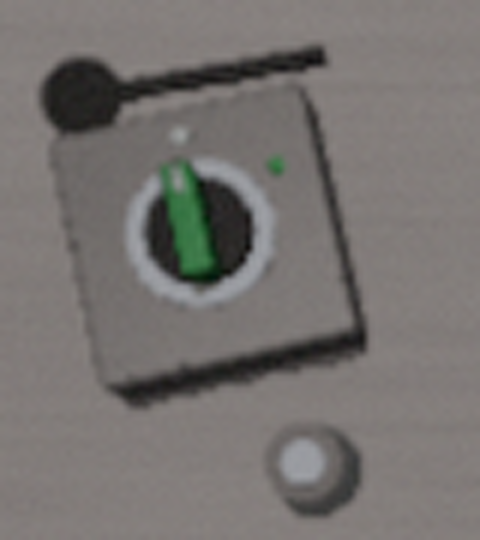

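The trip crop shows the yellow guard almost home, the red bar up, and box corners (117,88), (678,155), (655,460), (82,397). The starter crop shows the small grey box with its ring centre at (200,230), the spoon above it and the salt shaker at (305,465).

```bash
cat > m2.py <<'E'
from h import *
d=np.load("top0.npz");K,M=d["K"],d["M"]
def pts(c,o,z): return np.array([ray(K,M,((u+.5)/6-.5+o[0],(v+.5)/6-.5+o[1]),z) for u,v in c])
for n,c,o,z in (("trip",[(117,88),(678,155),(655,460),(82,397)],(335,145),.06),("start",[(52,138),(302,88),(362,335),(108,388)],(230,145),.066)):
    P=pts(c,o,z)[:,:2];ed=np.roll(P,-1,0)-P
    print(n,P.mean(0).round(4),np.linalg.norm(ed,axis=1).round(4))
    a=[np.degrees(np.arctan2(*(s*v)[[1,0]])) for s,v in((-1,ed[0]),(1,ed[2]),(1,ed[3]),(-1,ed[1]))]
    print("yaw est",(a[0]-90).round(2),(a[1]-90).round(2),a[2].round(2),a[3].round(2))
print("ring",pts([(200,230)],(230,145),.068).round(4))
print("green top ends",pts([(178,163),(203,278)],(230,145),.112).round(4))
print("rib top",pts([(477,250)],(335,145),.122).round(4))
print("bar ends",pts([(158,143),(313,160)],(335,145),.137).round(4))
P=pts([(178,163)],(230,145),.112)
s=robot.get_state();print(s["position"],R.from_quat(s["tool_rot"]).as_matrix().round(3))
E
python3 m2.py
```

```text
trip [ 0.5629 -0.2051] [0.263  0.143  0.2637 0.1454]
yaw est -6.46 -5.94 -6.56 -6.27
start [0.5766 0.1658] [0.1166 0.1183 0.1171 0.1187]
yaw est 12.09 12.3 14.26 14.5
ring [[0.5792 0.1683 0.068 ]]
green top ends [[0.6014 0.1716 0.112 ]
 [0.5506 0.1593 0.112 ]]
rib top [[ 0.5643 -0.2332  0.122 ]]
bar ends [[ 0.6073 -0.0932  0.137 ]
 [ 0.6004 -0.1598  0.137 ]]
[0.23130393 0.47074138 0.25524281] [[-0.897  0.441 -0.001]
 [ 0.441  0.897 -0.002]
 [ 0.    -0.002 -1.   ]]
```

```bash
cat >> h.py <<'E'
def B(x,y,z,c=(.563,-.2051),yaw=-6.3):   # box frame -> world
    a=np.radians(yaw);return np.array([c[0]+x*np.cos(a)-y*np.sin(a),c[1]+x*np.sin(a)+y*np.cos(a),z])
def plan(p,yaw=None,n=""):  # TCP target, tool x yaw deg
    s=robot.get_state();m=R.from_quat(s["tool_rot"]).as_matrix()
    d=m.T@(np.array(p)-s["position"]);r=0
    if yaw is not None:
        r=-((yaw-np.degrees(np.arctan2(m[1,0],m[0,0]))+180)%360-180)
    print(n,"shift",(d/.25).round(4),"roll",round(r/180,4),"t",round(s["time"],2),"F",s["ft_force"].round(1))
E
python3 -c "
from h import *
plan(B(-.02,-.02,.26),173.7)"
```

```text
shift [-2.3351 -1.9434 -0.0155] roll -0.1104 t 0.1 F [ 0.4  0.1 -0.1]
```

Request:
arm_command(
  commands=[
    [[-0.78, -0.65, 0], 0, 1],
    [[-0.78, -0.65, 0], 0, 1],
    [[-0.78, -0.65, 0], 0, 1],
    [[-0.78, -0.65, 0], 0, 1],
    [[-0.78, -0.65, 0], 0, 1],
    [[-0.78, -0.65, 0], 0, 1],
    [[-0.78, -0.65, 0], 0, 1],
  ],
)

```text
time: 0.68
position: [0.3369, 0.234, 0.2559]
tool_rot: [0.23, 0.973, -0.002, 0.001]
ft_force: [0.1, 0.8, -0.6]
gripper_width: 0.0854
gripper_force: 0.0
```

Request:
arm_command(
  commands=[
    [[-0.78, -0.65, 0], 0, 1],
    [[-0.78, -0.65, 0], 0, 1],
    [[-0.78, -0.65, 0], 0, 1],
    [[-0.78, -0.65, 0], 0, 1],
    [[-0.78, -0.65, 0], 0, 1],
    [[-0.78, -0.65, 0], 0, 1],
    [[-0.78, -0.65, 0], 0, 1],
  ],
)

```text
time: 1.27
position: [0.4401, 0.0021, 0.2552]
tool_rot: [0.23, 0.973, -0.001, 0.0]
ft_force: [0.3, -0.1, -0.5]
gripper_width: 0.0852
gripper_force: 0.0
```

Request:
arm_command(
  commands=[
    [[-0.78, -0.65, 0], -0.11, 1],
    [[-0.78, -0.65, 0], -0.11, 1],
    [[-0.78, -0.65, 0], -0.11, 1],
    [[-0.78, -0.65, 0], -0.11, 1],
    [[-0.78, -0.65, 0], -0.11, 1],
    [[-0.78, -0.65, 0], -0.11, 1],
    [[-0.78, -0.65, 0], -0.11, 1],
    [[-0.78, -0.65, 0], -0.11, 1],
    [[-0.78, -0.65, 0], -0.11, 1],
  ],
)

```text
time: 2.02
position: [0.5414, -0.2237, 0.2553]
tool_rot: [0.056, 0.998, 0.001, -0.001]
ft_force: [0.3, 1.2, 0.1]
gripper_width: 0.0858
gripper_force: 0.0
```

```bash
python3 -c "
from h import *
plan(B(-.02,-.02,.26),173.7)
i,K,M=cam('wrist');save('w1',i);np.savez('w1.npz',i=i,K=K,M=M);print(np.linalg.inv(M).round(3))"
```

```text
shift [ 0.0022  0.0036 -0.0188] roll -0.0006 t 2.02 F [0.3 1.2 0.1]
[[ 0.112  0.948  0.297  0.464]
 [ 0.994 -0.107 -0.031 -0.216]
 [ 0.002  0.299 -0.954  0.373]
 [ 0.     0.     0.     1.   ]]
```

View pics/w1.png

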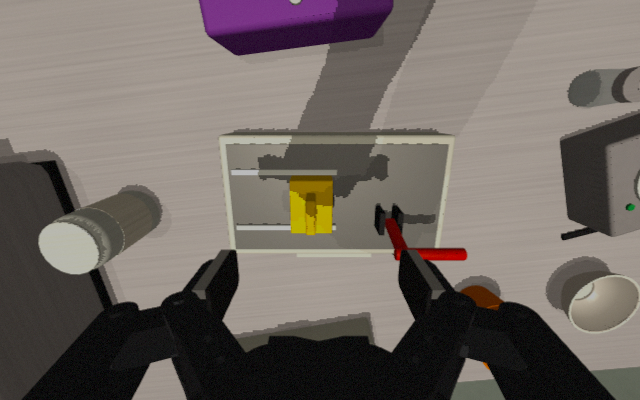

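The wrist view shows the box rim at (221,136), (452,136), (437,252), (232,252). The guard is around (312,205) and the lever bar runs from (397,254) to (466,254).

```bash
cat > m3.py <<'E'
from h import *
d=np.load("w1.npz");i,K,M=d["i"],d["K"],d["M"]
P=np.array([ray(K,M,p,.06)[:2] for p in[(220.5,135),(453,135),(438,253.5),(231.5,253.5)]])
ed=np.roll(P,-1,0)-P;print(P.mean(0).round(4),np.linalg.norm(ed,axis=1).round(4),[(np.degrees(np.arctan2(e[1],e[0]))).round(2) for e in ed])
print("bar",[ray(K,M,p,.137).round(4) for p in[(397,254),(466,254)]])
hsv=cv2.cvtColor(i,cv2.COLOR_RGB2HSV);y=cv2.inRange(hsv,(20,150,60),(35,255,255));y[:150]=0;y[250:]=0
v=hsv[...,2]
for r in(185,195,205,215,225,230): 
    c=np.where(y[r])[0];print(r,c.min(),c.max(),ray(K,M,(c.min()-.5,r),.09)[:2].round(4),ray(K,M,(c.max()+.5,r),.09)[:2].round(4))
for c in(295,328):
    r=np.where(y[:,c])[0];print(c,r.min(),r.max())
a=cv2.resize(i[165:245,280:345],None,fx=7,fy=7,interpolation=0);save("rib",a)
E
python3 m3.py
```

```text
[ 0.5623 -0.2053] [0.2574 0.1466 0.2613 0.1462] [np.float64(83.57), np.float64(-5.49), np.float64(-96.49), np.float64(172.98)]
bar [array([ 0.6002, -0.155 ,  0.137 ]), array([ 0.6077, -0.0894,  0.137 ])]
185 290 332 [ 0.5328 -0.2536] [ 0.5379 -0.2084]
195 290 332 [ 0.5437 -0.2552] [ 0.5489 -0.2095]
205 290 332 [ 0.5549 -0.2568] [ 0.5601 -0.2106]
215 291 331 [ 0.5664 -0.2573] [ 0.5715 -0.2128]
225 291 331 [ 0.5781 -0.259 ] [ 0.5832 -0.2139]
230 291 331 [ 0.584  -0.2598] [ 0.5892 -0.2145]
295 176 232
328 176 232
```

View pics/rib.png

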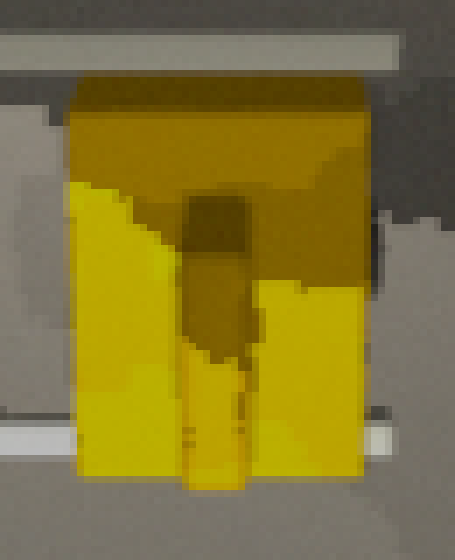

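```bash
python3 -c "
from h import *
d=np.load('w1.npz');K,M=d['K'],d['M']
p=ray(K,M,(310.3,217.7),.122);print(p.round(4),B(0,-.029,0))
t=[.561,-.234,.118]
plan(t,173.7)"
```

```text
[ 0.5598 -0.2339  0.122 ] [ 0.5598177  -0.23392487  0.        ]
 shift [-0.0841 -0.0359  0.5517] roll -0.0002 t 2.07 F [-0.6 -0.   0. ]
```

Request:
arm_command(
  commands=[
    [[-0.08, -0.036, 0], 0, 1],
    [[-0.08, -0.036, 0.15], 0, 1],
    [[-0.08, -0.036, 0.3], 0, 1],
    [[-0.08, -0.036, 0.45], 0, 1],
    [[-0.08, -0.036, 0.55], 0, 1],
    [[-0.08, -0.036, 0.55], 0, 0],
    [[-0.08, -0.036, 0.55], 0, 0],
    [[-0.08, -0.036, 0.55], 0, 0],
    [[-0.08, -0.036, 0.55], 0, 0],
    [[-0.08, -0.036, 0.55], 0, 0],
    [[-0.08, -0.036, 0.55], 0, 0],
    [[-0.08, -0.036, 0.55], 0, 0],
    [[-0.08, -0.036, 0.55], 0, 0],
    [[-0.08, -0.036, 0.55], 0, 0],
    [[-0.08, -0.036, 0.55], 0, 0],
  ],
  grip_force=25,
)

```text
time: 3.32
position: [0.5618, -0.236, 0.1215]
tool_rot: [0.056, 0.998, -0.0, 0.002]
ft_force: [0.7, 1.3, 6.7]
gripper_width: 0.0095
gripper_force: 29.2
```

```bash
python3 -c "
from h import *
plan(B(-.0,-.0835,.118),173.7)
print(robot.get_state()['gripper_width'],robot.get_state()['position'])"
```

```text
shift [ 0.0086 -0.2108  0.0139] roll -0.0004 t 3.32 F [0.7 1.3 6.7]
0.00952743292417428 [ 0.56181776 -0.23595625  0.12145247]
```

Request:
arm_command(
  commands=[
    [[0, 0, -0.012], 0, 0],
    [[0, -0.04, -0.012], 0, 0],
    [[0, -0.08, -0.012], 0, 0],
    [[0, -0.12, -0.012], 0, 0],
    [[0, -0.16, -0.012], 0, 0],
    [[0, -0.19, -0.012], 0, 0],
    [[0, -0.2, -0.012], 0, 0],
    [[0, -0.21, -0.012], 0, 0],
    [[0, -0.21, -0.012], 0, 0],
    [[0, -0.21, -0.012], 0, 0],
  ],
)

```text
time: 4.15
position: [0.5562, -0.285, 0.1215]
tool_rot: [0.055, 0.998, 0.004, 0.002]
ft_force: [6.2, 8.5, -0.7]
gripper_width: 0.0095
gripper_force: 28.2
```

```bash
python3 -c "
from h import *
plan(B(-.0,-.0835,.121),173.7)
print(robot.get_state()['gripper_width'],robot.get_state()['position'],B(0,-.08,0))"
```

```text
shift [ 0.0081 -0.0133  0.002 ] roll 0.0001 t 4.15 F [ 6.2  8.5 -0.7]
0.009515865202553597 [ 0.55620717 -0.28501795  0.12153846] [ 0.55422126 -0.28461688  0.        ]
```

Request:
arm_command(
  commands=[
    [[0, 0.013, 0], 0, 0],
    [[0, 0.013, 0], 0, 0.5],
    [[0, 0.013, 0], 0, 0.5],
    [[0, 0.013, 0], 0, 0.5],
    [[0, 0.013, 0], 0, 0.5],
    [[0, 0.013, 0], 0, 0.5],
    [[0, 0.013, -0.15], 0, 0.5],
    [[0, 0.013, -0.3], 0, 0.5],
    [[0, 0.013, -0.4], 0, 0],
    [[0, 0.1, -0.4], 0, 0],
    [[0, 0.2, -0.4], 0, 0],
    [[0, 0.25, -0.4], 0, 0],
    [[0, 0.25, -0.4], 0, 0],
    [[0, 0.25, -0.4], 0, 0],
  ],
)

```text
time: 5.32
position: [0.5614, -0.2254, 0.2214]
tool_rot: [0.055, 0.998, -0.0, -0.0]
ft_force: [0.2, 0.0, -0.8]
gripper_width: 0.0
gripper_force: 0.0
```

```bash
cat > m4.py <<'E'
from h import *
plan(B(0,-.02,.11),173.7)
i,K,M=cam('wrist');save('w2',i);np.savez('w2.npz',i=i,K=K,M=M)
hsv=cv2.cvtColor(i,cv2.COLOR_RGB2HSV)
for n,lo,hi,z in(("blue",(100,130,40),(125,255,255),.08),("yellow",(20,150,60),(35,255,255),.09)):
    m=cv2.inRange(hsv,lo,hi);cs=cv2.findContours(m,0,1)[0]
    if cs:
        c=max(cs,key=cv2.contourArea);r=cv2.boundingRect(c);print(n,r,cv2.contourArea(c),ray(K,M,(r[0]+r[2]/2-.5,r[1]+r[3]/2-.5),z).round(4))
print(B(0,-.02,0),B(0,-.08,0))
E
python3 m4.py
```

```text
shift [0.002  0.0017 0.4456] roll 0.0 t 5.32 F [ 0.2  0.  -0.8]
blue (307, 182, 25, 26) 478.0 [ 0.5599 -0.2252  0.08  ]
yellow (229, 163, 56, 67) 3117.5 [ 0.552  -0.2836  0.09  ]
[ 0.56080531 -0.22497922  0.        ] [ 0.55422126 -0.28461688  0.        ]
```

View pics/w2.png

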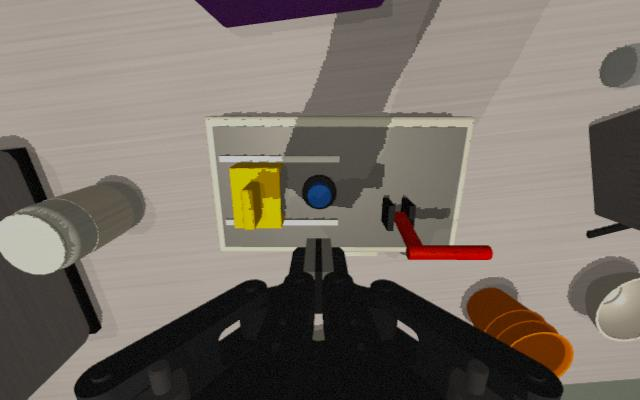

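The button (319,192) is exposed, the guard is fully open at its stop (257,196) and the lever is still up. Now I'll press the button.

Request:
arm_command(
  commands=[
    [[0, 0.002, 0.15], 0, 0],
    [[0, 0.002, 0.3], 0, 0],
    [[0, 0.002, 0.4], 0, 0],
    [[0, 0.002, 0.45], 0, 0],
    [[0, 0.002, 0.466], 0, 0],
    [[0, 0.002, 0.476], 0, 0],
    [[0, 0.002, 0.486], 0, 0],
    [[0, 0.002, 0.49], 0, 0],
    [[0, 0.002, 0.49], 0, 0],
  ],
)

```text
time: 6.12
position: [0.5626, -0.2261, 0.1014]
tool_rot: [0.056, 0.998, -0.001, 0.001]
ft_force: [-1.6, -0.8, 1.7]
gripper_width: -0.0002
gripper_force: 1.3
```

```bash
cat > lev.py <<'E'
from h import *
i,K,M=cam('top');np.savez('top1.npz',i=i,K=K,M=M)
hsv=cv2.cvtColor(i,cv2.COLOR_RGB2HSV)
r=cv2.inRange(hsv,(0,150,60),(8,255,255))|cv2.inRange(hsv,(172,150,60),(179,255,255));r[:140]=0;r[230:]=0
c=np.argwhere(r[:,340:420]);print("red rows/cols",len(c),c.min(0)+[0,340],c.max(0)+[0,340])
plan(B(0,-.02,.0955),173.7);print(robot.get_state()['position'])
E
python3 lev.py
```

```text
red rows/cols 174 [179 357] [200 381]
 shift [0.0078 0.0038 0.0234] roll -0.0005 t 6.17 F [-1.1 -1.   3.4]
[ 0.56261371 -0.22612011  0.10136016]
```

The lever has dropped. I'll retreat, then turn towards it.

Request:
arm_command(
  commands=[
    [[0, 0, -0.15], 0, 0],
    [[0, 0, -0.3], 0, 0],
    [[0, 0, -0.45], 0, 0],
    [[0.05, 0.15, -0.48], 0.04, 0.5],
    [[0.1, 0.3, -0.48], 0.08, 0.5],
    [[0.12, 0.4, -0.48], 0.12, 0.5],
    [[0.14, 0.46, -0.48], 0.16, 0.5],
    [[0.14, 0.46, -0.48], 0.2, 0.5],
    [[0.14, 0.46, -0.48], 0.24, 0.5],
    [[0.14, 0.46, -0.48], 0.28, 0.5],
    [[0.14, 0.46, -0.48], 0.32, 0.5],
    [[0.14, 0.46, -0.48], 0.36, 0.5],
    [[0.14, 0.46, -0.48], 0.4, 0.5],
    [[0.14, 0.46, -0.48], 0.44, 0.5],
    [[0.14, 0.46, -0.48], 0.48, 0.5],
    [[0.14, 0.46, -0.48], 0.5, 0.5],
    [[0.14, 0.46, -0.48], 0.5, 0.5],
    [[0.14, 0.46, -0.48], 0.5, 0.5],
  ],
)

```text
time: 7.67
position: [0.5402, -0.1069, 0.2199]
tool_rot: [0.745, 0.668, 0.001, 0.001]
ft_force: [-0.4, -0.2, 0.0]
gripper_width: 0.0428
gripper_force: 0.0
```

```bash
cat > m5.py <<'E'
from h import *
def bar(n):
    i,K,M=cam(n)
    hsv=cv2.cvtColor(i,cv2.COLOR_RGB2HSV)
    r=cv2.inRange(hsv,(0,150,60),(6,255,255))|cv2.inRange(hsv,(172,150,60),(179,255,255))
    c=max(cv2.findContours(r,0,1)[0],key=cv2.contourArea);print(n,cv2.boundingRect(c))
    P=np.array([ray(K,M,p[0],.099)[:2] for p in c]);a=np.radians(-6.3)
    D=P-np.array([.563,-.2051]);X=D[:,0]*np.cos(a)+D[:,1]*np.sin(a);Y=-D[:,0]*np.sin(a)+D[:,1]*np.cos(a)
    e=Y>Y.max()-.02   # free +y end of bar
    print("boxframe Y",Y.min().round(4),Y.max().round(4),"x range of free end",X[e].min().round(4),X[e].max().round(4))
    return i
save("w3",bar('wrist'));bar('top')
plan(B(-.034,.094,.105),83.7)
E
python3 m5.py
```

```text
wrist (311, 176, 64, 71)
boxframe Y 0.0497 0.1179 x range of free end -0.0406 -0.0298
top (357, 194, 5, 4)
boxframe Y 0.1053 0.1158 x range of free end -0.0379 -0.0289
 shift [-0.0043 -0.0017  0.4588] roll 0.0001 t 7.77 F [-0.2 -0.3  0.5]
```

View pics/w3.png

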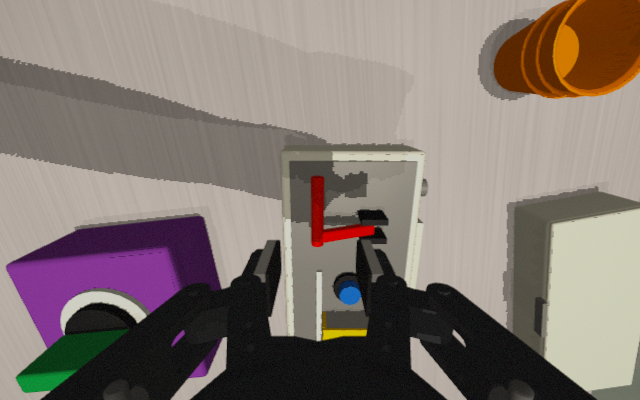

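The lever is dropped; its bar runs from (318,178) to (318,245), with box-frame centre x' -0.035 and grip point y' 0.094. I'll grip it.

Request:
arm_command(
  commands=[
    [[-0.004, -0.004, 0.15], 0, 0.5],
    [[-0.004, -0.004, 0.3], 0, 0.5],
    [[-0.004, -0.004, 0.4], 0, 0.5],
    [[-0.004, -0.004, 0.456], 0, 0.5],
    [[-0.004, -0.004, 0.456], 0, 0.5],
    [[-0.004, -0.004, 0.456], 0, 0],
    [[-0.004, -0.004, 0.456], 0, 0],
    [[-0.004, -0.004, 0.456], 0, 0],
    [[-0.004, -0.004, 0.456], 0, 0],
    [[-0.004, -0.004, 0.456], 0, 0],
    [[-0.004, -0.004, 0.456], 0, 0],
    [[-0.004, -0.004, 0.456], 0, 0],
  ],
  grip_force=20,
)

```text
time: 8.77
position: [0.5393, -0.1082, 0.1074]
tool_rot: [0.745, 0.667, 0.001, 0.001]
ft_force: [-3.0, 0.5, 5.5]
gripper_width: 0.0113
gripper_force: 21.5
```

Request:
arm_command(
  commands=[
    [[0, 0.01, -0.022], 0, 0],
    [[0, 0.022, -0.045], 0, 0],
    [[0, 0.036, -0.064], 0, 0],
    [[0, 0.052, -0.082], 0, 0],
    [[0, 0.07, -0.098], 0, 0],
    [[0, 0.089, -0.113], 0, 0],
    [[0, 0.11, -0.125], 0, 0],
    [[0, 0.131, -0.136], 0, 0],
    [[0, 0.154, -0.144], 0, 0],
    [[0, 0.177, -0.15], 0, 0],
    [[0, 0.2, -0.154], 0, 0],
    [[0, 0.225, -0.155], 0, 0],
    [[0, 0.248, -0.154], 0, 0],
    [[0, 0.248, -0.154], 0, 0],
    [[0, 0.248, -0.154], 0, 0],
  ],
)

```text
time: 10.02
position: [0.6016, -0.1151, 0.1442]
tool_rot: [0.745, 0.667, 0.001, 0.001]
ft_force: [0.3, -0.8, 3.1]
gripper_width: 0.0115
gripper_force: 22.1
```

```bash
python3 -c "
from h import *
plan(B(.028,.094,.143),83.7);s=robot.get_state();print(s['gripper_width'],s['gripper_force'])
save('w4',cam('wrist')[0])"; python3 lev.py
```

```text
shift [ 0.0013 -0.0019  0.0049] roll -0.0004 t 10.02 F [ 0.3 -0.8  3.1]
0.011464235224596567 22.060024738311768Traceback (most recent call last):
  File "lev.py", line 5, in <module>
    c=np.argwhere(r[:,340:420]);print("red rows/cols",len(c),c.min(0)+[0,340],c.max(0)+[0,340])
                                                             ~~~~~^^^
    return umr_minimum(a, axis, None, out, keepdims, initial, where)
ValueError: zero-size array to reduction operation minimum which has no identity
```

View pics/w4.png

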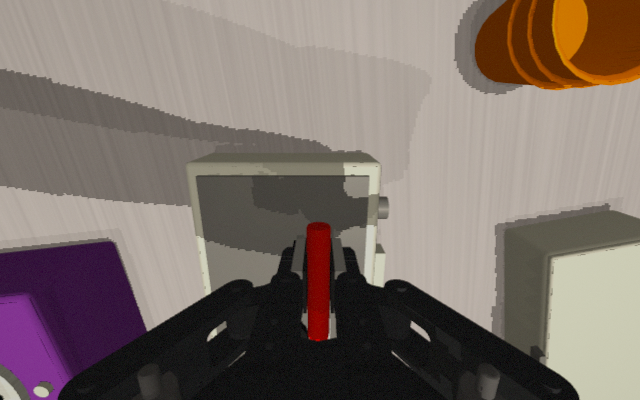

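The picture shows the bar in the jaws at (318,280), in the up position. I'll release it and go back over the guard.

Request:
arm_command(
  commands=[
    [[0, 0.008, 0], 0, 0],
    [[0, 0.008, 0], 0, 0],
    [[0, 0.004, 0], 0, 0.5],
    [[0, 0.004, 0], 0, 0.5],
    [[0, 0.004, 0], 0, 0.5],
    [[0, 0.004, 0], 0, 0.5],
    [[0, 0.004, 0], 0, 0.5],
    [[0, 0.004, 0], 0, 0.5],
    [[0, 0.004, -0.1], 0, 0.5],
    [[0, 0.004, -0.2], 0, 0.5],
    [[0, 0.004, -0.32], 0, 0.5],
    [[0, 0.004, -0.35], 0, 0.5],
  ],
)

```text
time: 11.12
position: [0.6029, -0.1153, 0.2369]
tool_rot: [0.745, 0.667, 0.002, 0.003]
ft_force: [0.2, 0.1, 1.7]
gripper_width: 0.0424
gripper_force: 0.0
```

Request:
arm_command(
  commands=[
    [[-0.1, 0, 0], -0.04, 0.5],
    [[-0.25, -0.05, 0], -0.08, 0.5],
    [[-0.4, -0.1, 0], -0.12, 0.5],
    [[-0.55, -0.12, 0], -0.16, 0.5],
    [[-0.7, -0.12, 0], -0.2, 0.5],
    [[-0.7, -0.12, 0], -0.24, 0.5],
    [[-0.7, -0.12, 0], -0.28, 0.5],
    [[-0.7, -0.12, 0], -0.32, 0.5],
    [[-0.7, -0.12, 0], -0.36, 0.5],
    [[-0.7, -0.12, 0], -0.4, 0.5],
    [[-0.7, -0.12, 0], -0.44, 0.5],
    [[-0.7, -0.12, 0], -0.48, 0.5],
    [[-0.7, -0.12, 0], -0.5, 0.5],
    [[-0.7, -0.12, 0], -0.5, 0.5],
    [[-0.7, -0.12, 0], -0.5, 0.5],
  ],
)

```text
time: 12.37
position: [0.5518, -0.2853, 0.2308]
tool_rot: [0.057, 0.998, 0.0, -0.0]
ft_force: [0.8, -0.6, -0.4]
gripper_width: 0.0426
gripper_force: 0.0
```

```bash
python3 lev.py; python3 m4.py; python3 -c "
from h import *
plan(B(0.001,-.08,.1215),173.7)"
```

```text
red rows/cols 122 [167 362] [180 386]
 shift [-0.0086  0.2439  0.5419] roll -0.0011 t 12.42 F [ 0.9 -0.4  0.1]
[ 0.55180981 -0.28534968  0.23094982]
 shift [-0.0086  0.2439  0.4839] roll -0.0011 t 12.42 F [ 0.9 -0.4  0.1]
blue (366, 182, 25, 26) 455.0 [ 0.56   -0.2259  0.08  ]
yellow (296, 164, 48, 65) 2848.5 [ 0.5519 -0.2847  0.09  ]
[ 0.56080531 -0.22497922  0.        ] [ 0.55422126 -0.28461688  0.        ]
 shift [-0.0133  0.0039  0.4382] roll -0.001 t 12.47 F [0.2 0.4 0.6]
```

View pics/w2.png

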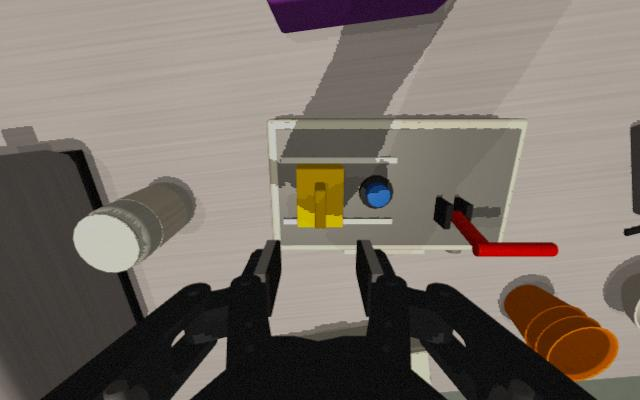

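The lever is up and free (bar at (515,250)); the guard is open at (320,196). I'll close the guard now.

Request:
arm_command(
  commands=[
    [[-0.013, 0.004, 0.15], 0, 0.5],
    [[-0.013, 0.004, 0.3], 0, 0.5],
    [[-0.013, 0.004, 0.4], 0, 0.5],
    [[-0.013, 0.004, 0.43], 0, 0.5],
    [[-0.013, 0.004, 0.43], 0, 0],
    [[-0.013, 0.004, 0.43], 0, 0],
    [[-0.013, 0.004, 0.43], 0, 0],
    [[-0.013, 0.004, 0.43], 0, 0],
    [[-0.013, 0.004, 0.43], 0, 0],
    [[-0.013, 0.004, 0.43], 0, 0],
    [[-0.013, 0.004, 0.43], 0, 0],
  ],
  grip_force=25,
)

```text
time: 13.38
position: [0.5564, -0.2848, 0.1262]
tool_rot: [0.055, 0.998, -0.0, 0.002]
ft_force: [-0.2, 3.4, 4.9]
gripper_width: 0.0094
gripper_force: 29.4
```

Request:
arm_command(
  commands=[
    [[0, 0.04, 0], 0, 0],
    [[0, 0.08, 0], 0, 0],
    [[0, 0.12, 0], 0, 0],
    [[0, 0.16, 0], 0, 0],
    [[0, 0.2, 0], 0, 0],
    [[0, 0.22, 0], 0, 0],
    [[0, 0.235, 0], 0, 0],
    [[0, 0.245, 0], 0, 0],
    [[0, 0.252, 0], 0, 0],
    [[0, 0.252, 0], 0, 0],
  ],
)

```text
time: 14.22
position: [0.5631, -0.2247, 0.1262]
tool_rot: [0.056, 0.998, -0.004, 0.002]
ft_force: [-2.2, -3.6, 5.8]
gripper_width: 0.0092
gripper_force: 29.4
```

```bash
python3 -c "
from h import *
plan(B(0,-.02,.1215),173.7);s=robot.get_state();print(s['gripper_width'],s['gripper_force'])"
```

```text
shift [ 0.0091 -0.0019  0.0188] roll -0.0007 t 14.22 F [-2.2 -3.6  5.8]
0.009190197492452529 29.42495048046112
```

Request:
arm_command(
  commands=[
    [[0, 0.006, 0], 0, 0],
    [[0, 0.012, 0], 0, 0],
    [[0, 0.016, 0], 0, 0],
    [[0, 0.016, 0], 0, 0],
  ],
)

```text
time: 14.55
position: [0.5632, -0.2243, 0.1262]
tool_rot: [0.057, 0.998, -0.007, 0.001]
ft_force: [-2.9, -11.0, 3.8]
gripper_width: 0.0095
gripper_force: 29.2
```

The guard is home against its stop. I'll relax, release and go to the knob.

Request:
arm_command(
  commands=[
    [[0, -0.014, 0], 0, 0],
    [[0, -0.014, 0], 0, 0.5],
    [[0, -0.014, 0], 0, 0.5],
    [[0, -0.014, 0], 0, 0.5],
    [[0, -0.014, 0], 0, 0.5],
    [[0, -0.014, 0], 0, 0.5],
    [[0, -0.014, -0.15], 0, 0.5],
    [[0, -0.014, -0.3], 0, 0.5],
    [[0, -0.014, -0.46], 0, 0.5],
    [[0, -0.014, -0.46], 0, 0.5],
  ],
)

```text
time: 15.38
position: [0.5654, -0.223, 0.2487]
tool_rot: [0.055, 0.998, -0.003, 0.007]
ft_force: [0.3, -0.8, 2.7]
gripper_width: 0.0428
gripper_force: 0.0
```

```bash
python3 m4.py; python3 -c "
from h import *
plan([.555,.165,.24],193.5)"
```

```text
shift [ 0.0251 -0.0069  0.5546] roll -0.0003 t 15.38 F [ 0.3 -0.8  2.7]
yellow (294, 153, 47, 60) 2564.0 [ 0.5582 -0.225   0.09  ]
[ 0.56080531 -0.22497922  0.        ] [ 0.55422126 -0.28461688  0.        ]
 shift [0.2107 1.5368 0.0127] roll -0.1102 t 15.43 F [-0.2 -0.  -0.5]
```

Guard y is -0.225, exactly over the button, and no blue is visible.

Request:
arm_command(
  commands=[
    [[0.1, 0.77, 0], 0, 0.5],
    [[0.1, 0.77, 0], 0, 0.5],
    [[0.1, 0.77, 0], 0, 0.5],
    [[0.1, 0.77, 0], 0, 0.5],
    [[0.1, 0.77, 0], 0, 0.5],
    [[0.1, 0.77, 0], 0, 0.7],
  ],
)

```text
time: 15.93
position: [0.5578, -0.0219, 0.2378]
tool_rot: [0.052, 0.999, 0.002, -0.001]
ft_force: [-0.9, -1.4, -0.8]
gripper_width: 0.053
gripper_force: 0.0
```

Request:
arm_command(
  commands=[
    [[0.11, 0.77, 0.01], -0.04, 0.7],
    [[0.11, 0.77, 0.01], -0.08, 0.7],
    [[0.11, 0.77, 0.01], -0.11, 0.7],
    [[0.11, 0.77, 0.01], -0.11, 0.7],
    [[0.11, 0.77, 0.01], -0.11, 0.7],
    [[0.11, 0.77, 0.01], -0.11, 0.7],
    [[0.11, 0.77, 0.01], -0.11, 0.7],
  ],
)

```text
time: 16.52
position: [0.5523, 0.1679, 0.235]
tool_rot: [-0.118, 0.993, -0.0, -0.001]
ft_force: [0.1, 0.7, 1.0]
gripper_width: 0.0597
gripper_force: 0.0
```

```bash
cat > m6.py <<'E'
from h import *
i,K,M=cam('wrist');save('w5',i)
hsv=cv2.cvtColor(i,cv2.COLOR_RGB2HSV);g=cv2.inRange(hsv,(45,100,30),(80,255,255))
for c in cv2.findContours(g,0,1)[0]:
    if cv2.contourArea(c)<300: continue
    r=cv2.minAreaRect(np.array([ray(K,M,p[0],.112)[:2] for p in c],np.float32));print(cv2.boundingRect(c),np.round(r[0],4),np.round(r[1],4),round(r[2],1))
print(robot.get_state()['position'],robot.get_state()['q'].round(2));plan([.5765,.166,.108],193.5)
E
python3 m6.py
```

```text
(478, 273, 35, 43) [0.604 0.368] [0.0568 0.0233] 61.9
(306, 192, 16, 58) [0.572  0.1677] [0.0573 0.0142] 13.6
[0.55249592 0.16666565 0.23523281] [ 0.18  0.18  0.2   1.59 -0.   -0.06]
 shift [-0.0936 -0.0246  0.5088] roll -0.0001 t 16.57 F [-0.6 -1.3 -0.2]
```

View pics/w5.png

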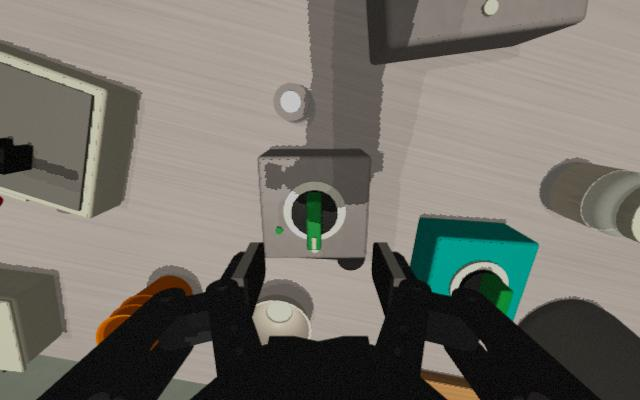

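Directly below is the small grey box with its green bar at (314,221), yaw 13.6°. I'll grip the knob.

Request:
arm_command(
  commands=[
    [[-0.093, -0.021, 0.1], 0, 0.7],
    [[-0.093, -0.021, 0.25], 0, 0.7],
    [[-0.093, -0.021, 0.4], 0, 0.7],
    [[-0.093, -0.021, 0.5], 0, 0.7],
    [[-0.093, -0.021, 0.5], 0, 0.7],
    [[-0.093, -0.021, 0.5], 0, 0],
    [[-0.093, -0.021, 0.5], 0, 0],
    [[-0.093, -0.021, 0.5], 0, 0],
    [[-0.093, -0.021, 0.5], 0, 0],
    [[-0.093, -0.021, 0.5], 0, 0],
    [[-0.093, -0.021, 0.5], 0, 0],
    [[-0.093, -0.021, 0.5], 0, 0],
    [[-0.093, -0.021, 0.5], 0, 0],
  ],
  grip_force=50,
)

```text
time: 17.65
position: [0.5783, 0.1693, 0.1151]
tool_rot: [-0.118, 0.993, 0.002, 0.003]
ft_force: [-1.3, 5.5, 4.9]
gripper_width: 0.0131
gripper_force: 50.3
```

Request:
arm_command(
  commands=[
    [[0, 0.006, 0], 0.02, 0],
    [[0, 0.006, 0], 0.055, 0],
    [[0, 0.006, 0], 0.09, 0],
    [[0, 0.006, 0], 0.125, 0],
    [[0, 0.006, 0], 0.16, 0],
    [[0, 0.006, 0], 0.195, 0],
    [[0, 0.006, 0], 0.23, 0],
    [[0, 0.006, 0], 0.265, 0],
    [[0, 0.006, 0], 0.3, 0],
    [[0, 0.006, 0], 0.32, 0],
    [[0, 0.006, 0], 0.335, 0],
    [[0, 0.006, 0], 0.345, 0],
    [[0, 0.006, 0], 0.345, 0],
    [[0, 0.006, 0], 0.345, 0],
  ],
)

```text
time: 18.82
position: [0.5781, 0.1691, 0.1151]
tool_rot: [0.411, 0.912, 0.001, 0.003]
ft_force: [-0.0, 0.7, 5.7]
gripper_width: 0.0127
gripper_force: 51.2
```

```bash
python3 -c "
from h import *
s=robot.get_state();plan(s['position'],193.5);print(s['wrist_torque'].round(3),s['gripper_width'],s['gripper_force'])"; python3 m6.py
```

```text
shift [0. 0. 0.] roll -0.3445 t 18.82 F [-0.   0.7  5.7]
[0.064 0.316 0.723] 0.01270614666339453 51.17977201938629
(303, 205, 30, 108) [0.5727 0.1732] [0.0139 0.0596] 42.4
[0.5781056  0.16903628 0.11513114] [ 0.17  0.26  0.05  1.36 -0.    1.02]
 shift [-0.0047 -0.013   0.0285] roll -0.3445 t 18.87 F [-1.3  0.8  5.1]
```

The knob is at its stop: bar at about -47°, with 0.72 N m against the stop. I'll release it.

Request:
arm_command(
  commands=[
    [[0, 0, 0], -0.008, 0],
    [[0, 0, 0], -0.008, 1],
    [[0, 0, 0], -0.008, 1],
    [[0, 0, 0], -0.008, 1],
    [[0, 0, 0], -0.008, 1],
    [[0, 0, 0], -0.008, 1],
    [[0, 0, 0], -0.008, 1],
    [[0, 0, 0], -0.008, 1],
    [[0, 0, 0], -0.008, 1],
    [[0, 0, -0.1], -0.008, 1],
    [[0, 0, -0.25], -0.008, 1],
    [[0, 0, -0.4], -0.008, 1],
    [[0, 0, -0.5], -0.008, 1],
    [[0, 0, -0.5], -0.008, 1],
    [[-0.1, 0, -0.5], -0.008, 1],
    [[-0.1, 0, -0.5], -0.008, 1],
  ],
)

```text
time: 20.2
position: [0.5951, 0.1474, 0.2367]
tool_rot: [0.402, 0.916, -0.0, 0.002]
ft_force: [0.8, 0.3, -0.6]
gripper_width: 0.0853
gripper_force: 0.0
```

```bash
python3 m6.py; python3 - <<'E'
from h import *
i,K,M=cam('top');a=np.load('top0.npz')['i']
hsv=cv2.cvtColor(i,cv2.COLOR_RGB2HSV);r=cv2.inRange(hsv,(0,150,60),(8,255,255));c=np.argwhere(r[140:230,340:420]);print(c.min(0)+[140,340],c.max(0)+[140,340])
y=cv2.inRange(hsv,(22,120,90),(35,255,255));y[:150]=0;y[230:]=0;y[:,:340]=0
c=max(cv2.findContours(y,0,1)[0],key=cv2.contourArea);q=cv2.minAreaRect(np.array([ray(K,M,p[0],.09)[:2] for p in c],np.float32));print(q)
E
```

```text
(294, 146, 53, 42) [0.5764 0.1711] [0.0488 0.0182] 14.5
(501, 0, 84, 44) [0.62   0.3711] [0.0588 0.0311] 9.7
[0.59369965 0.14849247 0.23587046] [ 0.14  0.28  0.31  1.61 -0.    0.96]
 shift [ 0.0985 -0.0031  0.5114] roll -0.3381 t 20.25 F [-0.2  0.1 -0.6]
[167 362] [180 386]
((0.5605589151382446, -0.22529450058937073), (0.0458933524787426, 0.05927305296063423), 83.75332641601562)
```

The knob has sprung back (14°), the lever is up, the guard is home at y' -0.02, and the arm is clear. I'm handing the job in.

```bash
python3 -c "
from h import *
print(robot.sign_off())"
```

```text
the job is handed in; nothing more can be done
None
```

I ran all five steps in the order asked and handed the job in at about 20 s: the lever is up, the guard is fully home, the start knob went to its stop and sprang back, and the arm touched none of the tableware, jar or can.

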